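Pack two staple boxes into the corner of the supply tray

TASK

First push the box of staples that lies loose in the black tray into the tray's far left corner as seen from the robot, one long side flush with the far wall and one end flush with the left wall. Then put the other box of staples, from the worktop, flat into the tray as the next in that row, pushed flush against the far wall and end to end against the first box. Leave the round tub of paper clips where it stands.

Things in the scene. Friction and masses are not known exactly. Their poses are not given: they have to be found in the camera images.
- tray: Open black tray, 295 (x) x 136 (y) x 17 mm, fixed. Origin: centre of underside. +x runs along its length to the robot's right, +y away from the robot, z up. Floor 3 mm thick; inside from x = -145 to 145 and y = -66 to 66 mm; wall tops at z = 14 (left end) and 17 mm. Far left inner corner: x = -145, y = 66. An eraser 58 mm long, 12 high lies across it near the right end, over 100 mm right of the middle.
- box_first: Small flat card box of staples, printed grey and black, 51 (its x) x 75 (its y) x 24 (z) mm, 90 g, loose on the tray's floor; starts about 2 to 3 cm short of the far wall and 4 to 9 cm short of the left wall, its long axis roughly along the tray's length. Origin: centre of its underside, which is 3 mm above the worktop while in the tray.
- box_second: Small flat card box of staples, printed grey and black, 51 (its x) x 75 (its y) x 24 (z) mm, 90 g, loose and flat on the worktop to the right of the tray. It may be gripped across its 51 mm sides (its x axis). Origin: centre of its underside.
- tub: Bystander: round tub of paper clips with a black lid, 55 mm across, 37 mm tall, standing loose on the worktop to the right of the tray; it may have changed places with the second box. Origin: centre of its underside.
There are look-alikes about, which are no part of the job. What is shaped like the box_second but purple or red is not meant.

How it is judged:
By the outcome, as a careful person would: the job done as asked, in the order asked, and still so for the second after the job is handed in, with the robot touching nothing.
It also fails if it takes over 70 s, if anything falls off the work surface, if the arm or the gripper's body presses on something with over 40 N, if the wrist force passes 120 N, or if a joint passes its speed limit or range.

ROBOT

A 6-joint arm with a two-finger parallel gripper is mounted at the origin on a cart in front of the work surface, level with it; the furniture and walls round the work are solid. World frame = base frame: x ahead of the robot, y to its left, z up, the work surface at z = 0. Lengths are in m, angles in rad, forces in N, time in s.
With the tool pointing down it reaches from about 0.3 to 0.875 m from the base axis. Payload 6.4 kg.
Tool frame: the origin (TCP) lies midway between the tips of the shut fingers; the grasp point (between the pads) lies 19 mm behind it (ctrl.pinch_z is the distance from the TCP to the grasp point, in m); z points along the fingers, y is the line along which they close (so a half turn about z gives the same grasp; the last joint's range is limited). The gripper opens to 85 mm and grips with 20 to 120 N. Pads are 22 mm wide; open, the fingers measure 114 mm over their backs; the gripper's body (76 mm by 85 mm) begins 54 mm behind the grasp point. The pads swing forward as they close: fully open they stand 13 mm farther back than shut.
Start: joints at [-1.332, 0.181, 1.607, -0, 1.354, -0.206], TCP at [0.247, -0.519, 0.231] pointing down, gripper open.
Joint ranges: [-2.99, 2.99], [-0.89, 2.07], [0.3, 2.58], [-1.14, 4.28], [0, 2.63], [-3.12, 3.12]. Speed limits (rad/s): [2.57, 2.57, 3.01, 3.14, 3.14, 3.14].

INTERFACE

Orientations are given as a unit quaternion [w, x, y, z].
In Python, from bench import ctrl gives the robot as it stands.
- The arm moves only by the tool apply_moves, never from a script. Its argument "moves" is a list of rows, each an object with "jaw": the opening, from 0 (shut) to 1 (fully open); "offset": the shift along the tool's x, y, z in mm, a list of three; "rot": the turn, a rotation vector about the tool's x, y, z in degrees, a list of three. In form: [{"jaw": jaw, "offset": [dx, dy, dz], "rot": [ax, ay, az]}, ...]. A call has exactly 5 rows; each row shifts and turns the commanded pose from where the row before left it, along the tool's axes as they then stand; what a row does not reach is not made up. A row lasts 1/8 s, in which the tool goes at most 62.5 mm and 10.7 degrees, less where a joint would pass 70% of its speed; a pose out of reach is approached as far as the arm can. A call is refused whole if a number of a shift passes 62.5 or a number of a turn 10.7, either way. A call with a gripper value outside its range is refused whole. The fingers move at their own pace and stop on an object; the grip force is fixed at half the most. Time passes only in rows, so rows that do not move let the fingers close, or fill a call up. It gives the time, the measured TCP pose, the force, the opening and the grip force at its end, in the units of the state.
- ctrl.get_obs(): the state, without advancing time (a new reading comes with each control period).
- ctrl.camera(name): name is "scene" or "top" or "wrist"; returns (picture, depth): 400x640x3 uint8, red, green, blue; 400x640 float32, m along the optical axis (not along the pixel's ray), 0 where there is no reading.
- ctrl.camera_params(name): a dict with "K" (3x3 intrinsics, pixels), "cam_to_world" (4x4, takes a point from camera to world coordinates); the wrist camera has in their place "mount" (4x4, takes a point from camera to tool coordinates, whose origin is the TCP and whose axes are the flange's). Camera axes: x right, y down, z forward; pixel columns grow to the right and rows downward; lengths in m; the calibration is good to about 2 mm. A picture is of the moment at which its call begins: read the wrist's pose just before it. camera_params takes no time and is no camera call.
- ctrl.hand_in(): hands the job in; it is judged then, once.
Trained networks look in the newest picture that a camera, given by its name, has taken for a name from the list of things; names that differ only in an ending like _2 or _b are one class to them, and where a whole thing is asked for, a point or a joint stands for the part that bears it (a point fixed in the world has none). Each returns a list of dicts, best first, with "score" (0 to 1); they miss things now and then, are a little off and sometimes report something else, mostly with a low value. They report only what shows in the picture. A call takes as long as a camera call. They do not tell look-alikes from the thing itself.
- ctrl.outline_of(camera, target): "region" (400x640 bool, what is visible of it) and "position" ([column, row] in pixels, amid what is visible of it).
The state is a dict: "time_s": time; "q": joint angles; "dq": joint speeds; "joint_efforts": joint torques, N m; "eef_pos": TCP position; "eef_rot": TCP orientation; "wrist_force": force on the tool from outside, world axes, zero at the start; "torque": the same for the moment, N m; "opening": opening from 0.0 (shut) to 1.0 (fully open); "grasp_force": force on a finger pad.
Only numpy, scipy, OpenCV 4.12 (cv2) and the standard library are available. Lean on these libraries where they do the work, as an engineer would, in place of code of your own. Each camera call takes 0.05 s, during which the arm holds its last target. There are 200 camera calls.

## Working session

There is one attempt and no reset: what is moved stays moved. The work goes in short steps, Python scripts to look and compute and a tool call to move; the robot and the scene stay as the last step left them, time stands still between calls to the robot, and variables do not carry over. Pictures are saved under pics/ and viewed, at most 10 in all, crops included, and the job is handed in when it is done.

Besides the shell and the picture viewer there is one more tool, called after "Request:" as name([rows], argument=value, ...), one row to a line, values as JSON. apply_moves: Moves the arm, as the interface text tells. Its arguments: {"type":"object","properties":{"moves":{"type":"array"}},"required":["moves"]}

```bash
mkdir -p pics; ls; cat > h.py <<'E'
import numpy as np, cv2
from bench import ctrl
from scipy.spatial.transform import Rotation as R
def tool():
    o=ctrl.get_obs(); T=np.eye(4); q=o["eef_rot"]; T[:3,:3]=R.from_quat([q[1],q[2],q[3],q[0]]).as_matrix(); T[:3,3]=o["eef_pos"]; return T
def look(name):
    T=tool(); p=ctrl.camera_params(name); im,d=ctrl.camera(name)
    M=T@np.array(p["mount"]) if name=="wrist" else np.array(p["cam_to_world"])
    K=np.array(p["K"]); v,u=np.mgrid[:400,:640]
    P=np.stack([(u-K[0,2])/K[0,0]*d,(v-K[1,2])/K[1,1]*d,d],-1)@M[:3,:3].T+M[:3,3]
    P[d==0]=np.nan
    return im,d,P
def save(im,n): cv2.imwrite("pics/"+n+".png",im[...,::-1])
E
python3 - <<'E'
from h import *
o=ctrl.get_obs(); print({k:np.round(v,3) for k,v in o.items()}, ctrl.pinch_z)
print(tool().round(3))
for c in("top","scene"):
    im,d,P=look(c); save(im,c+"0")
    for t in("tray","box_first","tub"):
        for r in ctrl.outline_of(c,t):
            m=r["region"]; print(c,t,round(r["score"],2),np.round(r["position"]),np.nanmedian(P[m],0).round(3),m.sum())
E
```

```text
pics
{'time_s': np.float64(0.0), 'q': array([-1.332,  0.182,  1.608, -0.   ,  1.354, -0.206]), 'dq': array([-0.   , -0.001, -0.001, -0.   , -0.001, -0.   ]), 'joint_efforts': array([-1.0000e-03, -4.4487e+01, -3.5134e+01, -0.0000e+00,  9.0000e-03,
       -0.0000e+00]), 'eef_pos': array([ 0.247, -0.519,  0.23 ]), 'eef_rot': array([-0.001,  0.975,  0.221, -0.   ]), 'wrist_force': array([-0.239, -0.047,  0.192]), 'torque': array([-0.019, -0.005,  0.012]), 'grasp_force': np.float64(0.0), 'opening': np.float64(1.0)} 0.0187
[[ 0.903  0.43  -0.     0.247]
 [ 0.43  -0.903  0.002 -0.519]
 [ 0.    -0.002 -1.     0.23 ]
 [ 0.     0.     0.     1.   ]]
top tray 0.82 [211. 190.] [0.497 0.163 0.004] 3546
top box_first 0.72 [199. 184.] [0.522 0.192 0.028] 387
top tub 0.8 [313. 194.] [ 0.497 -0.175  0.037] 265
scene tray 0.59 [240. 184.] [0.491 0.145 0.004] 1184
scene box_first 0.51 [233. 177.] [0.504 0.183 0.023] 233
scene tub 0.74 [319. 200.] [ 0.477 -0.186  0.027] 239
```

View pics/top0.png

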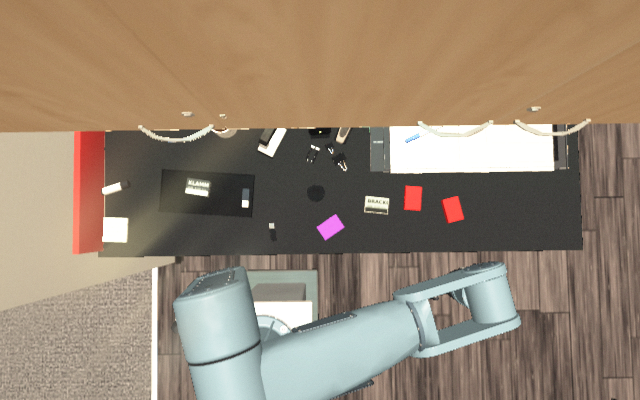

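View pics/scene0.png

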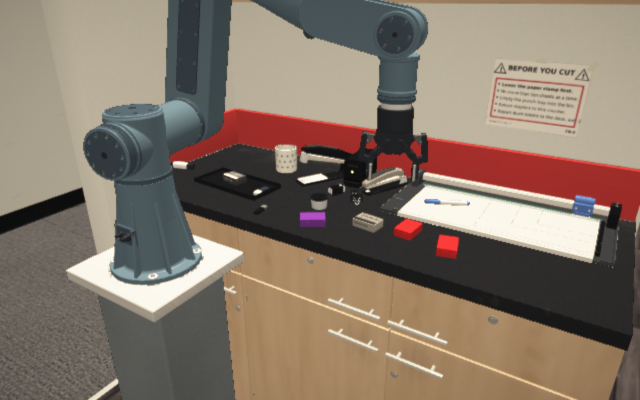

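The top picture shows the tray centred near (207,193) and the first box at (198,187). The second box (grey) is at (376,205) and the tub at (316,193). The purple (330,227) and red (413,198; 453,209) boxes are decoys. The scene view agrees.

```bash
cat >> h.py <<'E'
def plan(pos,yaw,n,start=None,yaw0=None):
    """straight world move in n rows; yaw = world angle of tool x, degrees. prints tool-frame rows"""
    T=tool(); p0=T[:3,3] if start is None else np.array(start)
    y0=np.degrees(np.arctan2(T[1,0],T[0,0])) if yaw0 is None else yaw0
    d=(np.array(pos)-p0)/n*1000; dy=(yaw-y0)/n
    for i in range(n):
        a=np.radians(y0+i*dy); 
        v=[d[0]*np.cos(a)+d[1]*np.sin(a), d[0]*np.sin(a)-d[1]*np.cos(a), -d[2]]
        print(np.round(v,1).tolist(), round(-dy,1))
def rect(P,m):
    q=P[m]; q=q[~np.isnan(q).any(1)]; z=np.median(q[:,2]); q=q[abs(q[:,2]-z)<.012]
    r=cv2.minAreaRect((q[:,:2]*1000).astype(np.float32)); return np.round(r[0]),np.round(r[1]),round(r[2],1),round(z,3)
E
python3 - <<'E'
from h import *
im,d,P=look("top")
for t in("tray","box_first","tub"):
    for r in ctrl.outline_of("top",t): print(t,round(r["score"],2),rect(P,r["region"]))
print(P[205,376],P[197,207])
print(np.round(ctrl.camera_params("wrist")["mount"],3),np.round(ctrl.camera_params("wrist")["K"]))
plan([.48,.16,.25],-3,12)
E
```

```text
tray 0.85 (array([504., 173.]), array([302., 137.]), 85.4, np.float64(0.005))
box_first 0.72 (array([521., 195.]), array([74., 45.]), 81.3, np.float64(0.028))
tub 0.58 (array([ 497., -175.]), array([50., 50.]), 89.2, np.float64(0.038))
[ 0.45392529 -0.36637355  0.02474982] [0.48851485 0.16909511 0.00919041]
[[-0.001 -0.954 -0.3    0.078]
 [ 1.    -0.001  0.     0.   ]
 [-0.001 -0.3    0.954 -0.144]
 [ 0.     0.     0.     1.   ]] [[313.   0. 316.]
 [  0. 313. 202.]
 [  0.   0.   1.]]
[41.8, -42.7, -1.6] 2.4
[40.0, -44.4, -1.6] 2.4
[38.2, -46.1, -1.6] 2.4
[36.2, -47.6, -1.6] 2.4
[34.2, -49.1, -1.6] 2.4
[32.2, -50.4, -1.6] 2.4
[30.0, -51.7, -1.6] 2.4
[27.9, -52.9, -1.6] 2.4
[25.7, -54.0, -1.6] 2.4
[23.4, -55.0, -1.6] 2.4
[21.1, -56.0, -1.6] 2.4
[18.8, -56.8, -1.6] 2.4
```

Request:
apply_moves([
  {"jaw":0.3,"offset":[42,-43,-1.6],"rot":[0,0,2.5]},
  {"jaw":0.3,"offset":[41,-44,-1.6],"rot":[0,0,2.5]},
  {"jaw":0.3,"offset":[39,-46,-1.6],"rot":[0,0,2.5]},
  {"jaw":0.3,"offset":[37,-48,-1.6],"rot":[0,0,2.5]},
  {"jaw":0.3,"offset":[35,-49,-1.6],"rot":[0,0,2.5]},
])

```text
time_s: 1.23
eef_pos: [0.3492, -0.2335, 0.2396]
eef_rot: [0.0, 0.994, 0.112, 0.0]
wrist_force: [0.5, -0.5, 0.2]
opening: 0.297
grasp_force: 0.0
```

Request:
apply_moves([
  {"jaw":0.3,"offset":[33,-50,-1.6],"rot":[0,0,2.5]},
  {"jaw":0.3,"offset":[31,-52,-1.6],"rot":[0,0,2.5]},
  {"jaw":0.3,"offset":[29,-53,-1.6],"rot":[0,0,2.5]},
  {"jaw":0.3,"offset":[27,-54,-1.6],"rot":[0,0,2.5]},
  {"jaw":0.3,"offset":[25,-55,-1.6],"rot":[0,0,2.5]},
])

```text
time_s: 1.85
eef_pos: [0.4566, 0.0487, 0.2479]
eef_rot: [0.0, 1.0, 0.004, 0.001]
wrist_force: [0.9, -0.9, 0.5]
opening: 0.301
grasp_force: 0.0
```

Request:
apply_moves([
  {"jaw":0.3,"offset":[22,-56,-1.6],"rot":[0,0,2.5]},
  {"jaw":0.3,"offset":[20,-57,-1.6],"rot":[0,0,2.5]},
  {"jaw":0.3,"offset":[0,0,0],"rot":[0,0,0]},
  {"jaw":0.3,"offset":[0,0,0],"rot":[0,0,0]},
  {"jaw":0.3,"offset":[0,0,0],"rot":[0,0,0]},
])

```text
time_s: 2.48
eef_pos: [0.4993, 0.158, 0.2505]
eef_rot: [0.0, 0.999, -0.04, -0.0]
wrist_force: [-0.9, 0.5, 1.1]
opening: 0.301
grasp_force: 0.0
```

```bash
python3 - <<'E'
from h import *
im,d,P=look("wrist"); save(im,"w1")
T=tool(); print(T.round(3), ctrl.get_obs()["opening"])
for t in("tray","box_first"):
    for r in ctrl.outline_of("wrist",t): print(t,round(r["score"],2),np.round(r["position"]),rect(P,r["region"]))
E
```

```text
[[ 0.997 -0.081  0.     0.499]
 [-0.081 -0.997 -0.     0.158]
 [ 0.     0.    -1.     0.251]
 [ 0.     0.     0.     1.   ]] 0.2999628506996647
tray 0.57 [316. 169.] (array([496., 171.]), array([309., 145.]), 85.7, np.float64(0.004))
box_first 0.81 [281. 157.] (array([519., 196.]), array([74., 50.]), 80.5, np.float64(0.028))
```

View pics/w1.png

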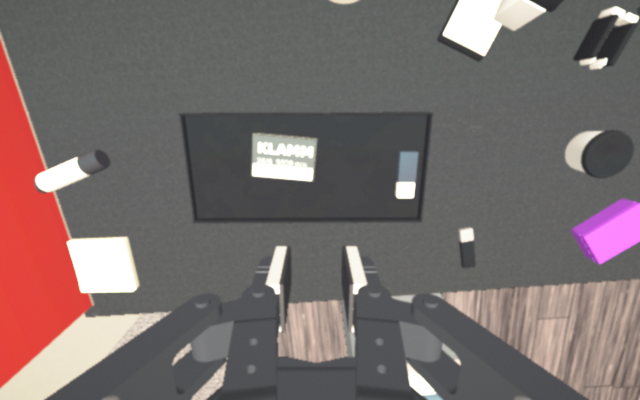

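The wrist view shows the tray square to the tool, its far wall running from (183,115) to (431,114), left wall at about 190 and right wall at about 425. The first box is at (284,158), a few degrees askew.

```bash
cat >> h.py <<'E'
E
python3 - <<'E'
from h import *
T=tool(); im,d,P=look("wrist")
Q=(P-T[:3,3])@T[:3,:3]*1000; z=P[...,2]*1000   # tool coords mm; x=tray +y, y=tray +x
print("mid column profile (x,z)"); c=350
for r in list(range(108,122))+list(range(212,226)): print(r,Q[r,c,0].round(1),z[r,c].round(1),im[r,c].sum(),end=' | ')
print("\nrow profile"); r=200
for c in list(range(180,200))+list(range(415,432)): print(c,Q[r,c,1].round(1),z[r,c].round(1),im[r,c].sum(),end=' | ')
m=(z>10)&(z<20)&(Q[...,0]>-150)
for nm,s in(("far",(slice(105,125),slice(200,415))),("near",(slice(210,230),slice(200,415))),("left",(slice(122,212),slice(175,200))),("right",(slice(122,212),slice(412,436)))):
    q=Q[s][m[s]]; 
    if len(q)<10: print(nm,len(q)); continue
    i=0 if nm in("far","near") else 1
    print(nm,len(q),np.median(q[:,i]).round(1),np.polyfit(q[:,1-i],q[:,i],1).round(4),np.median(q[:,2]))
E
```

```text
mid column profile (x,z)
108 72.8 1.3 309 | 109 71.6 1.3 315 | 110 70.4 -0.0 316 | 111 69.3 0.5 301 | 112 68.1 0.6 263 | 113 67.3 10.5 220 | 114 66.3 17.9 209 | 115 65.2 17.5 215 | 116 63.6 4.5 219 | 117 62.4 3.6 220 | 118 61.3 3.8 222 | 119 60.1 4.1 218 | 120 59.0 4.6 220 | 121 57.8 4.2 217 | 212 -58.4 4.4 215 | 213 -60.3 3.2 210 | 214 -61.2 4.5 211 | 215 -63.1 3.1 215 | 216 -64.3 3.6 206 | 217 -65.6 3.9 191 | 218 -66.2 6.3 164 | 219 -65.9 10.7 162 | 220 -66.4 13.2 174 | 221 -66.1 17.5 206 | 222 -67.4 17.7 251 | 223 -75.2 1.3 285 | 224 -76.7 1.0 307 | 225 -78.2 1.0 308 | 
row profile
180 -179.6 -0.1 313 | 181 -178.4 -0.3 313 | 182 -175.9 2.4 314 | 183 -175.0 1.4 308 | 184 -173.7 1.5 304 | 185 -172.3 1.6 300 | 186 -171.2 1.3 295 | 187 -169.8 1.3 300 | 188 -168.7 0.9 297 | 189 -167.5 0.5 295 | 190 -160.1 15.0 280 | 191 -158.9 14.8 237 | 192 -157.8 14.4 190 | 193 -157.9 11.2 144 | 194 -157.9 8.0 139 | 195 -158.3 3.8 169 | 196 -157.0 3.9 197 | 197 -155.3 4.7 209 | 198 -154.0 4.9 214 | 199 -152.9 4.3 209 | 415 128.9 2.5 217 | 416 129.5 4.7 220 | 417 130.7 5.2 214 | 418 132.0 5.0 190 | 419 131.5 10.3 158 | 420 132.0 12.5 146 | 421 132.1 15.9 147 | 422 132.4 18.6 181 | 423 134.4 16.5 233 | 424 141.5 0.2 267 | 425 142.8 0.3 292 | 426 144.1 0.5 297 | 427 145.1 1.2 296 | 428 146.5 1.0 299 | 429 147.5 1.8 306 | 430 149.2 0.9 307 | 431 150.7 0.2 306 | far 490 66.3 [2.2000e-03 6.6055e+01] 232.90453152362335
near 780 -66.9 [ 4.70000e-03 -6.69332e+01] 234.18141566286104
left 295 -158.7 [-2.90000e-03 -1.58903e+02] 236.52244229214386
right 524 131.8 [4.500000e-03 1.280796e+02] 234.65353048048735
```

Request:
apply_moves([
  {"jaw":0.3,"offset":[-35,-39.5,20],"rot":[0,0,0]},
  {"jaw":0.3,"offset":[0,0,60],"rot":[0,0,0]},
  {"jaw":0.3,"offset":[0,0,60],"rot":[0,0,0]},
  {"jaw":0.3,"offset":[0,0,60],"rot":[0,0,0]},
  {"jaw":0.3,"offset":[0,0,20],"rot":[0,0,0]},
])

```text
time_s: 3.3
eef_pos: [0.4647, 0.2002, 0.0268]
eef_rot: [0.001, 0.999, -0.04, -0.003]
wrist_force: [-0.2, -0.2, -0.6]
opening: 0.301
grasp_force: 0.0
```

Request:
apply_moves([
  {"jaw":0.3,"offset":[0,0,15],"rot":[0,0,0]},
  {"jaw":0.3,"offset":[0,0,5],"rot":[0,0,0]},
  {"jaw":0.3,"offset":[6,0,0],"rot":[0,0,0]},
  {"jaw":0.3,"offset":[6,0,0],"rot":[0,0,0]},
  {"jaw":0.3,"offset":[6,0,0],"rot":[0,0,0]},
])

```text
time_s: 3.92
eef_pos: [0.4869, 0.2, 0.0114]
eef_rot: [-0.0, 0.999, -0.039, 0.001]
wrist_force: [0.1, -0.2, 0.3]
opening: 0.3
grasp_force: 0.2
```

Request:
apply_moves([
  {"jaw":0.3,"offset":[5,0,0],"rot":[0,0,0]},
  {"jaw":0.3,"offset":[5,0,0],"rot":[0,0,0]},
  {"jaw":0.3,"offset":[4,0,0],"rot":[0,0,0]},
  {"jaw":0.3,"offset":[0,0,0],"rot":[0,0,0]},
  {"jaw":0.3,"offset":[0,0,0],"rot":[0,0,0]},
])

```text
time_s: 4.55
eef_pos: [0.4995, 0.1988, 0.0104]
eef_rot: [0.0, 0.999, -0.039, -0.0]
wrist_force: [-0.5, 0.3, 0.7]
opening: 0.302
grasp_force: 0.0
```

```bash
cat >> h.py <<'E'
C=np.array([.4998,.171]); YAW=np.radians(-4.65)
def tr(p):  # world -> tray (x,y) mm
    d=(np.asarray(p)[...,:2]-C)*1000; c,s=np.cos(YAW),np.sin(YAW)
    return np.stack([d[...,0]*s-d[...,1]*c, d[...,0]*c+d[...,1]*s],-1)
def boxes(lim=150):
    im,d,P=look("wrist"); t=tr(P); z=P[...,2]
    m=((abs(z-.027)<.005)&(abs(t[...,0])<lim)&(abs(t[...,1])<70)).astype(np.uint8)
    n,L,s,_=cv2.connectedComponentsWithStats(m)
    for i in range(1,n):
        if s[i,4]>300:
            q=t[L==i]; r=cv2.minAreaRect(q.astype(np.float32)); print("box",np.round(r[0],1),np.round(r[1],1),round(r[2],1),"bounds",np.percentile(q,[1,99],0).round(1).tolist(),s[i,4])
    return im
def me():
    T=tool(); o=ctrl.get_obs(); print("tcp tray",tr(T[:3,3]).round(1),"z",(T[2,3]*1000).round(1),"yaw",np.degrees(np.arctan2(T[1,0],T[0,0])).round(2),"F",np.round(o["wrist_force"],1),"t",o["time_s"].round(2))
E
python3 - <<'E'
from h import *
me(); im=boxes(); save(im,"w2")
E
```

```text
Traceback (most recent call last):
  File "h.py", line 39, in me
    T=tool(); o=ctrl.get_obs(); print("tcp tray",tr(T[:3,3]).round(1),"z",(T[2,3]*1000).round(1),"yaw",np.degrees(np.arctan2(T[1,0],T[0,0])).round(2),"F",np.round(o["wrist_force"],1),"t",o["time_s"].round(2))
                                                                                                                                                                                           ^^^^^^^^^^^^^^^^^
AttributeError: 'float' object has no attribute 'round'
```

```bash
sed -i 's/o\["time_s"\].round(2)/round(float(o["time_s"]),2)/' h.py
python3 - <<'E'
from h import *
me(); im=boxes(); save(im,"w2")
E
```

```text
tcp tray [-27.6  -2.5] z 10.4 yaw -4.52 F [-0.5  0.3  0.7] t 4.55
box [-28.3  24. ] [74.4 73.4] 0.0 bounds [[-64.1, 5.2], [7.6, 60.3]] 20474
```

View pics/w2.png

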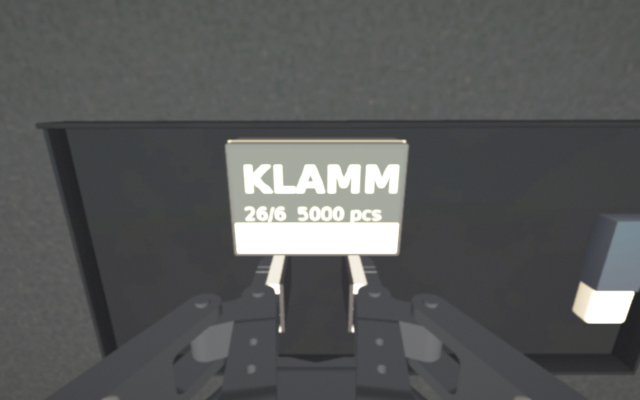

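The box is now square in the picture, with its top edge from (228,142) to (406,142), about 5 mm short of the far wall. I'll finish the far push, then push from the right end.

Request:
apply_moves([
  {"jaw":0.3,"offset":[3,0,0],"rot":[0,0,0]},
  {"jaw":0.3,"offset":[3,0,0],"rot":[0,0,0]},
  {"jaw":0.3,"offset":[1,0,0],"rot":[0,0,0]},
  {"jaw":0.3,"offset":[0,0,0],"rot":[0,0,0]},
  {"jaw":0.3,"offset":[0,0,0],"rot":[0,0,0]},
])

```text
time_s: 5.22
eef_pos: [0.5056, 0.1983, 0.0102]
eef_rot: [0.0, 0.999, -0.039, -0.001]
wrist_force: [-5.3, 0.1, 3.0]
opening: 0.3
grasp_force: 2.5
```

```bash
python3 - <<'E'
from h import *
me(); im=boxes()
E
```

```text
tcp tray [-27.7   3.5] z 10.2 yaw -4.5 F [-5.3  0.1  3. ] t 5.22
box [-28.1  29.7] [74.5 72.3] 0.6 bounds [[-64.1, 11.3], [7.6, 65.4]] 20295
```

Request:
apply_moves([
  {"jaw":0.3,"offset":[-15,0,0],"rot":[0,0,0]},
  {"jaw":0.2,"offset":[0,0,-40],"rot":[0,0,0]},
  {"jaw":0.2,"offset":[24,34.5,-10],"rot":[0,0,0]},
  {"jaw":0.2,"offset":[23.5,34.5,0],"rot":[0,0,0]},
  {"jaw":0.2,"offset":[0,0,0],"rot":[0,0,-10]},
])

```text
time_s: 5.9
eef_pos: [0.5354, 0.1246, 0.0613]
eef_rot: [0.0, 0.999, 0.048, 0.002]
wrist_force: [-1.2, -0.4, 0.9]
opening: 0.201
grasp_force: 0.0
```

Request:
apply_moves([
  {"jaw":0.2,"offset":[0,0,0],"rot":[0,0,-10]},
  {"jaw":0.2,"offset":[0,0,0],"rot":[0,0,-10]},
  {"jaw":0.2,"offset":[0,0,0],"rot":[0,0,-10]},
  {"jaw":0.2,"offset":[0,0,0],"rot":[0,0,-10]},
  {"jaw":0.2,"offset":[0,0,0],"rot":[0,0,-10]},
])

```text
time_s: 6.52
eef_pos: [0.5333, 0.127, 0.0605]
eef_rot: [0.0, 0.884, 0.468, 0.0]
wrist_force: [0.1, -0.6, 0.2]
opening: 0.2
grasp_force: 0.0
```

Request:
apply_moves([
  {"jaw":0.2,"offset":[0,0,0],"rot":[0,0,-10]},
  {"jaw":0.2,"offset":[0,0,0],"rot":[0,0,-10]},
  {"jaw":0.2,"offset":[0,0,0],"rot":[0,0,-10]},
  {"jaw":0.2,"offset":[0,0,0],"rot":[0,0,0]},
  {"jaw":0.2,"offset":[0,0,0],"rot":[0,0,0]},
])

```text
time_s: 7.15
eef_pos: [0.5334, 0.1269, 0.0605]
eef_rot: [0.0, 0.736, 0.677, 0.0]
wrist_force: [-0.6, 1.1, 0.3]
opening: 0.198
grasp_force: 0.0
```

```bash
python3 - <<'E'
from h import *
me(); im=boxes(); save(im,"w3")
E
```

```text
tcp tray [41.2 37.1] z 60.5 yaw 85.3 F [-0.6  1.1  0.3] t 7.15
box [-27.7  40.4] [74.4 50.2] 0.2 bounds [[-64.0, 16.0], [8.0, 64.7]] 12788
```

View pics/w3.png

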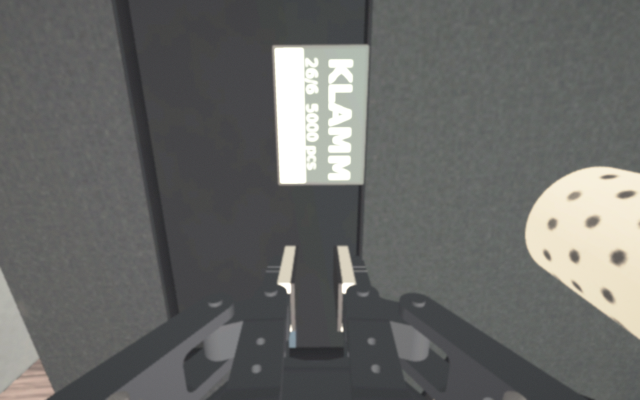

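The box lies square against the far wall, spanning (275,45) to (365,183). A mug stands beyond the wall at about (590,230), so I'll check its clearance.

```bash
python3 - <<'E'
from h import *
im,d,P=look("wrist"); t=tr(P); m=(P[...,2]>.03)&(t[...,1]>75)
m[:, :500]=False
q=t[m]; print(np.percentile(q,[1,50,99],0).round(), np.percentile(P[m][:,2],[1,99]))
E
```

```text
[[  5.  84.]
 [ 30. 183.]
 [ 71. 209.]] [0.03073321 0.14865132]
```

Request:
apply_moves([
  {"jaw":0.2,"offset":[0,-1,30],"rot":[0,0,0]},
  {"jaw":0.2,"offset":[0,0,20],"rot":[0,0,0]},
  {"jaw":0.2,"offset":[10,0,0],"rot":[0,0,0]},
  {"jaw":0.2,"offset":[10,0,0],"rot":[0,0,0]},
  {"jaw":0.2,"offset":[8,0,0],"rot":[0,0,0]},
])

```text
time_s: 7.88
eef_pos: [0.5357, 0.1559, 0.0116]
eef_rot: [0.001, 0.734, 0.679, 0.001]
wrist_force: [-0.0, -0.0, 0.5]
opening: 0.2
grasp_force: 0.4
```

Request:
apply_moves([
  {"jaw":0.2,"offset":[8,0,0],"rot":[0,0,0]},
  {"jaw":0.2,"offset":[8,0,0],"rot":[0,0,0]},
  {"jaw":0.2,"offset":[8,0,0],"rot":[0,0,0]},
  {"jaw":0.2,"offset":[8,0,0],"rot":[0,0,0]},
  {"jaw":0.2,"offset":[8,0,0],"rot":[0,0,0]},
])

```text
time_s: 8.5
eef_pos: [0.5379, 0.1952, 0.0105]
eef_rot: [-0.0, 0.734, 0.679, -0.0]
wrist_force: [0.2, -0.5, -0.2]
opening: 0.204
grasp_force: 0.3
```

Request:
apply_moves([
  {"jaw":0.2,"offset":[8,0,0],"rot":[0,0,0]},
  {"jaw":0.2,"offset":[8,0,0],"rot":[0,0,0]},
  {"jaw":0.2,"offset":[6,0,0],"rot":[0,0,0]},
  {"jaw":0.2,"offset":[4,0,0],"rot":[0,0,0]},
  {"jaw":0.2,"offset":[0,0,0],"rot":[0,0,0]},
])

```text
time_s: 9.12
eef_pos: [0.5399, 0.221, 0.0104]
eef_rot: [-0.0, 0.734, 0.679, 0.0]
wrist_force: [0.6, -0.7, -0.1]
opening: 0.202
grasp_force: 0.0
```

```bash
python3 - <<'E'
from h import *
me(); im=boxes(); save(im,"w4")
E
```

```text
tcp tray [-53.1  35.9] z 10.4 yaw 85.51 F [ 0.6 -0.7 -0.1] t 9.12
box [-90.4  39.4] [50.2 96.5] 89.9 bounds [[-138.1, 15.1], [-60.2, 63.6]] 21853
```

Nearly there; about 6 mm remain.

Request:
apply_moves([
  {"jaw":0.2,"offset":[3,0,0],"rot":[0,0,0]},
  {"jaw":0.2,"offset":[2,0,0],"rot":[0,0,0]},
  {"jaw":0.2,"offset":[1,0,0],"rot":[0,0,0]},
  {"jaw":0.2,"offset":[1,0,0],"rot":[0,0,0]},
  {"jaw":0.2,"offset":[0,0,0],"rot":[0,0,0]},
])

```text
time_s: 9.8
eef_pos: [0.5406, 0.2274, 0.0105]
eef_rot: [0.0, 0.734, 0.679, -0.0]
wrist_force: [-0.5, -2.2, 1.3]
opening: 0.204
grasp_force: 1.1
```

```bash
python3 - <<'E'
from h import *
me(); im=boxes(); save(im,"w4")
E
```

```text
tcp tray [-59.5  36.1] z 10.5 yaw 85.49 F [-0.5 -2.2  1.3] t 9.8
box [-96.8  39.5] [95.9 50.2] 0.2 bounds [[-144.2, 15.2], [-66.7, 63.8]] 21806
```

View pics/w4.png

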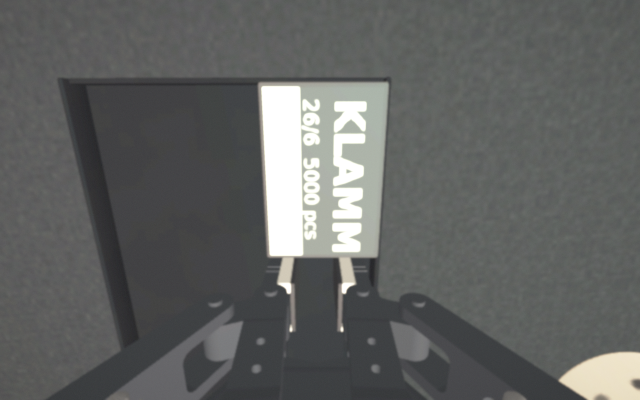

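The box's left end is at the left wall (row ~82) and its far side is within about 1 mm of the far wall (col ~388). I'll press left a touch more, then press it flush from the near side.

Request:
apply_moves([
  {"jaw":0.2,"offset":[1,0,0],"rot":[0,0,0]},
  {"jaw":0.2,"offset":[0,0,0],"rot":[0,0,0]},
  {"jaw":0.2,"offset":[-12,0,0],"rot":[0,0,0]},
  {"jaw":0.2,"offset":[0,-30,-25],"rot":[0,0,0]},
  {"jaw":0.2,"offset":[30,-28,0],"rot":[0,0,0]},
])

```text
time_s: 10.48
eef_pos: [0.485, 0.2503, 0.037]
eef_rot: [0.001, 0.736, 0.677, 0.001]
wrist_force: [0.7, 0.7, -0.2]
opening: 0.2
grasp_force: 0.0
```

Request:
apply_moves([
  {"jaw":0.2,"offset":[30,0,0],"rot":[0,0,0]},
  {"jaw":0.2,"offset":[0,0,25],"rot":[0,0,0]},
  {"jaw":0.2,"offset":[0,6,0],"rot":[0,0,0]},
  {"jaw":0.2,"offset":[0,5,0],"rot":[0,0,0]},
  {"jaw":0.2,"offset":[0,2,0],"rot":[0,0,0]},
])

```text
time_s: 11.1
eef_pos: [0.5007, 0.2797, 0.0114]
eef_rot: [0.0, 0.735, 0.678, 0.001]
wrist_force: [-3.4, 0.2, 3.0]
opening: 0.202
grasp_force: 2.0
```

```bash
python3 - <<'E'
from h import *
me(); im=boxes(); save(im,"w5")
E
```

```text
tcp tray [-108.4   -8. ] z 11.4 yaw 85.42 F [-3.4  0.2  3. ] t 11.1
box [-115.6   33.3] [63.9 59.3] 89.9 bounds [[-144.7, 4.2], [-92.6, 64.0]] 11319
box [-109.1  -22.4] [22.7 13.6] 0.6 bounds [[-120.2, -29.1], [-100.0, -15.6]] 347
```

Request:
apply_moves([
  {"jaw":0.2,"offset":[0,-8,0],"rot":[0,0,0]},
  {"jaw":0.2,"offset":[0,0,-60],"rot":[0,0,0]},
  {"jaw":0.2,"offset":[-58,4,-60],"rot":[0,0,0]},
  {"jaw":0.9,"offset":[-58,4,-60],"rot":[0,0,0]},
  {"jaw":0.9,"offset":[-58,4,0],"rot":[0,0,0]},
])

```text
time_s: 11.78
eef_pos: [0.4924, 0.1352, 0.1648]
eef_rot: [0.003, 0.734, 0.679, 0.003]
wrist_force: [1.2, -0.4, -0.7]
opening: 0.623
grasp_force: 0.0
```

Request:
apply_moves([
  {"jaw":0.9,"offset":[-60,0,0],"rot":[0,0,0]},
  {"jaw":0.9,"offset":[-60,0,0],"rot":[0,0,0]},
  {"jaw":0.9,"offset":[-60,0,0],"rot":[0,0,0]},
  {"jaw":0.9,"offset":[-60,0,0],"rot":[0,0,0]},
  {"jaw":0.9,"offset":[-60,0,0],"rot":[0,0,0]},
])

```text
time_s: 12.4
eef_pos: [0.4657, -0.165, 0.1606]
eef_rot: [0.0, 0.734, 0.679, 0.0]
wrist_force: [0.1, 0.5, 0.6]
opening: 0.903
grasp_force: 0.0
```

Request:
apply_moves([
  {"jaw":0.9,"offset":[-60,0,0],"rot":[0,0,0]},
  {"jaw":0.9,"offset":[-60,0,0],"rot":[0,0,0]},
  {"jaw":0.9,"offset":[-45,0,0],"rot":[0,0,0]},
  {"jaw":0.9,"offset":[0,0,0],"rot":[0,0,0]},
  {"jaw":0.9,"offset":[0,0,0],"rot":[0,0,0]},
])

```text
time_s: 13.02
eef_pos: [0.4531, -0.327, 0.1599]
eef_rot: [-0.001, 0.735, 0.679, 0.0]
wrist_force: [0.7, 0.5, -0.5]
opening: 0.902
grasp_force: 0.0
```

```bash
python3 - <<'E'
from h import *
me(); T=tool(); print(T[:3,3].round(4))
im,d,P=look("wrist"); save(im,"w6")
for r in ctrl.outline_of("wrist","box_second"):
    m=r["region"]; print(round(r["score"],2),np.round(r["position"]),np.median(im[m],0),rect(P,m))
E
```

```text
tcp tray [500.1  -6.2] z 159.9 yaw 85.47 F [ 0.7  0.5 -0.5] t 13.03
[ 0.4531 -0.327   0.1599]
0.97 [226.  74.] [171.  72. 188.] (array([ 386., -222.]), array([51., 74.]), 33.5, np.float64(0.025))
0.68 [344. 325.] [249.   0.   0.] (array([ 473., -483.]), array([52., 74.]), 85.2, np.float64(0.025))
```

View pics/w6.png

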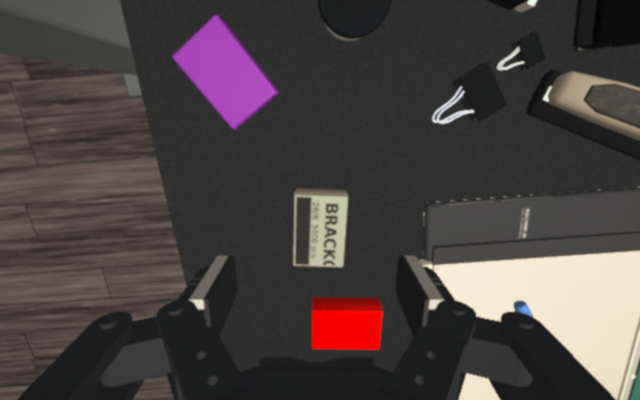

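The grey second box is at (320,230), nearly square to the tool. A red decoy sits behind it at (346,325), and the trimmer starts at col ~425, about 75 mm away.

```bash
python3 - <<'E'
from h import *
T=tool(); im,d,P=look("wrist")
m=np.zeros((400,640),bool); m[185:272,285:360]=True; m&=abs(P[...,2]-.0245)<.004
m=cv2.morphologyEx(m.astype(np.uint8),cv2.MORPH_OPEN,np.ones((3,3)))>0
c,s,a,z=rect(P,m); print(c,s,a,z)
Q=(P[m]-T[:3,3])@T[:3,:3]*1000; r=cv2.minAreaRect(Q[:,:2].astype(np.float32)); print("tool frame",r)
m=np.zeros((400,640),bool); m[285:360,300:395]=True; m&=abs(P[...,2]-.0245)<.004
print(rect(P,m)); h=P[200:260,425:440,2]; print("trimmer z",np.nanmedian(h))
E
```

```text
[ 454. -368.] [75. 50.] 83.2 0.025
tool frame ((-41.68964385986328, 3.376323699951172), (74.72901916503906, 50.011993408203125), 2.3468823432922363)
(array([ 474., -483.]), array([51., 74.]), 84.9, np.float64(0.025))
trimmer z 0.015568781772048235
```

Request:
apply_moves([
  {"jaw":0.9,"offset":[-41.7,3.4,0],"rot":[0,0,2.3]},
  {"jaw":0.9,"offset":[0,0,50],"rot":[0,0,0]},
  {"jaw":0.9,"offset":[0,0,50],"rot":[0,0,0]},
  {"jaw":0.9,"offset":[0,0,38],"rot":[0,0,0]},
  {"jaw":0.9,"offset":[0,0,20],"rot":[0,0,0]},
])

```text
time_s: 13.8
eef_pos: [0.4531, -0.3677, 0.0002]
eef_rot: [-0.002, 0.747, 0.664, 0.0]
wrist_force: [-0.4, 0.0, -0.4]
opening: 0.897
grasp_force: 0.0
```

Request:
apply_moves([
  {"jaw":0.9,"offset":[0,0,0],"rot":[0,0,0]},
  {"jaw":0.4,"offset":[0,0,0],"rot":[0,0,0]},
  {"jaw":0.4,"offset":[0,0,0],"rot":[0,0,0]},
  {"jaw":0.4,"offset":[0,0,0],"rot":[0,0,0]},
  {"jaw":0.4,"offset":[0,0,0],"rot":[0,0,0]},
])

```text
time_s: 14.42
eef_pos: [0.4549, -0.3713, 0.0046]
eef_rot: [0.002, 0.748, 0.664, -0.0]
wrist_force: [0.1, -0.2, 6.2]
opening: 0.569
grasp_force: 63.9
```

Request:
apply_moves([
  {"jaw":0.4,"offset":[0,0,-5],"rot":[0,0,0]},
  {"jaw":0.4,"offset":[0,0,-15],"rot":[0,0,0]},
  {"jaw":0.4,"offset":[0,0,-40],"rot":[0,0,0]},
  {"jaw":0.4,"offset":[0,0,-50],"rot":[0,0,0]},
  {"jaw":0.4,"offset":[0,0,0],"rot":[0,0,0]},
])

```text
time_s: 15.05
eef_pos: [0.456, -0.3726, 0.1182]
eef_rot: [0.005, 0.748, 0.664, -0.0]
wrist_force: [-0.0, -0.7, -0.7]
opening: 0.571
grasp_force: 63.2
```

```bash
python3 - <<'E'
from h import *
me(); T=tool(); print(T[:3,3].round(4))
im,d,P=look("wrist"); save(im,"w7")
Q=(P-T[:3,3])@T[:3,:3]*1000
m=(abs(Q[...,0])<60)&(abs(Q[...,1])<26)&(Q[...,2]>-40)&(Q[...,2]<10); q=Q[m]
print(m.sum(),np.percentile(q,[1,50,99],0).round(1))
# target: tray(-20,16): world
c,s=np.cos(YAW),np.sin(YAW); tx,ty=-22,15
w=C+np.array([s*tx+c*ty,-c*tx+s*ty])/1000; print(w)
plan([w[0],w[1],.112],85.35,12)
E
```

```text
tcp tray [5.454e+02 4.000e-01] z 118.2 yaw 83.19 F [-0.  -0.7 -0.7] t 15.05
[ 0.456  -0.3726  0.1182]
18752 [[-32.2 -23.9 -37.3]
 [ 10.    0.6 -20.5]
 [ 40.   25.3  -1.1]]
[0.51653414 0.19171156]
[47.2, -0.5, 0.3] -0.2
[47.2, -0.3, 0.3] -0.2
[47.2, -0.2, 0.3] -0.2
[47.2, -0.0, 0.3] -0.2
[47.2, 0.1, 0.3] -0.2
[47.2, 0.3, 0.3] -0.2
[47.2, 0.4, 0.3] -0.2
[47.2, 0.6, 0.3] -0.2
[47.2, 0.7, 0.3] -0.2
[47.2, 0.9, 0.3] -0.2
[47.2, 1.0, 0.3] -0.2
[47.2, 1.2, 0.3] -0.2
```

View pics/w7.png

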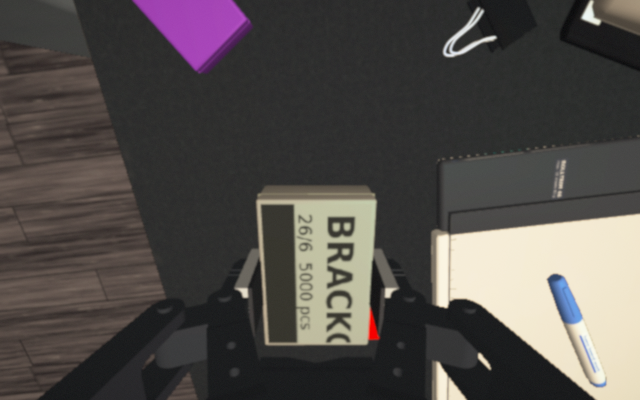

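The box is held squarely between the pads, with its top spanning (258,195) to (376,345). Next I'll carry it to the tray.

Request:
apply_moves([
  {"jaw":0.4,"offset":[40,-0.5,0],"rot":[0,0,-0.2]},
  {"jaw":0.4,"offset":[52,-0.5,0],"rot":[0,0,-0.2]},
  {"jaw":0.4,"offset":[58,0,0],"rot":[0,0,-0.2]},
  {"jaw":0.4,"offset":[58,0,0],"rot":[0,0,-0.2]},
  {"jaw":0.4,"offset":[58,0,0],"rot":[0,0,-0.2]},
])

```text
time_s: 15.72
eef_pos: [0.481, -0.1032, 0.1111]
eef_rot: [-0.001, 0.742, 0.67, -0.0]
wrist_force: [0.9, 0.7, -1.0]
opening: 0.567
grasp_force: 63.1
```

Request:
apply_moves([
  {"jaw":0.4,"offset":[58,0,0],"rot":[0,0,-0.2]},
  {"jaw":0.4,"offset":[58,1,0],"rot":[0,0,-0.2]},
  {"jaw":0.4,"offset":[58,1,0],"rot":[0,0,-0.2]},
  {"jaw":0.4,"offset":[52,1,0],"rot":[0,0,-0.2]},
  {"jaw":0.4,"offset":[46,1,0],"rot":[0,0,-0.2]},
])

```text
time_s: 16.35
eef_pos: [0.5106, 0.1669, 0.1109]
eef_rot: [-0.001, 0.736, 0.677, -0.001]
wrist_force: [0.3, 0.2, -0.6]
opening: 0.567
grasp_force: 63.1
```

Request:
apply_moves([
  {"jaw":0.4,"offset":[20,1,0],"rot":[0,0,-0.2]},
  {"jaw":0.4,"offset":[0,0,20],"rot":[0,0,0]},
  {"jaw":0.4,"offset":[0,0,30],"rot":[0,0,0]},
  {"jaw":0.4,"offset":[0,0,0],"rot":[0,0,0]},
  {"jaw":0.4,"offset":[0,0,0],"rot":[0,0,0]},
])

```text
time_s: 16.98
eef_pos: [0.5148, 0.1844, 0.0626]
eef_rot: [-0.0, 0.735, 0.678, -0.0]
wrist_force: [0.5, 0.3, -0.8]
opening: 0.57
grasp_force: 63.1
```

```bash
python3 - <<'E'
from h import *
me(); T=tool(); print(T.round(4))
im,d,P=look("wrist"); save(im,"w8")
t=tr(P); m=(abs(P[...,2]-.027)<.005)&(t[...,0]<-60)&(t[...,0]>-150)&(abs(t[...,1])<70)
print("first bounds",np.percentile(t[m],[1,99],0).round(1).tolist())
E
```

```text
tcp tray [-14.6  13.8] z 62.6 yaw 85.35 F [ 0.5  0.3 -0.8] t 16.98
[[ 8.100e-02  9.967e-01 -2.000e-04  5.148e-01]
 [ 9.967e-01 -8.100e-02 -1.000e-04  1.844e-01]
 [-2.000e-04 -2.000e-04 -1.000e+00  6.260e-02]
 [ 0.000e+00  0.000e+00  0.000e+00  1.000e+00]]
first bounds [[-140.4, 15.6], [-71.7, 64.3]]
```

Request:
apply_moves([
  {"jaw":0.4,"offset":[0,0,30],"rot":[0,0,0]},
  {"jaw":0.4,"offset":[0,0,16],"rot":[0,0,0]},
  {"jaw":0.4,"offset":[0,0,5],"rot":[0,0,0]},
  {"jaw":0.4,"offset":[0,0,3],"rot":[0,0,0]},
  {"jaw":0.4,"offset":[0,0,0],"rot":[0,0,0]},
])

```text
time_s: 17.65
eef_pos: [0.5151, 0.1849, 0.0088]
eef_rot: [0.0, 0.735, 0.678, 0.0]
wrist_force: [0.7, 0.6, -0.4]
opening: 0.573
grasp_force: 63.1
```

```bash
python3 - <<'E'
from h import *
me()
E
```

```text
tcp tray [-15.1  14.1] z 8.8 yaw 85.38 F [ 0.7  0.6 -0.4] t 17.65
```

Request:
apply_moves([
  {"jaw":0.4,"offset":[0,0,1],"rot":[0,0,0]},
  {"jaw":0.72,"offset":[0,0,0],"rot":[0,0,0]},
  {"jaw":0.72,"offset":[0,0,0],"rot":[0,0,0]},
  {"jaw":0.72,"offset":[0,0,-20],"rot":[0,0,0]},
  {"jaw":0.72,"offset":[0,0,-45],"rot":[0,0,0]},
])

```text
time_s: 18.27
eef_pos: [0.5126, 0.1845, 0.071]
eef_rot: [-0.001, 0.735, 0.678, -0.002]
wrist_force: [1.7, 0.8, 0.2]
opening: 0.72
grasp_force: 0.0
```

Request:
apply_moves([
  {"jaw":0.3,"offset":[0,-47,0],"rot":[0,0,0]},
  {"jaw":0.3,"offset":[0,0,0],"rot":[0,0,10]},
  {"jaw":0.3,"offset":[0,0,0],"rot":[0,0,10]},
  {"jaw":0.3,"offset":[0,0,0],"rot":[0,0,10]},
  {"jaw":0.3,"offset":[0,0,0],"rot":[0,0,10]},
])

```text
time_s: 18.9
eef_pos: [0.4678, 0.1887, 0.0725]
eef_rot: [0.0, 0.924, 0.383, 0.0]
wrist_force: [-0.4, 0.3, 0.7]
opening: 0.302
grasp_force: 0.0
```

Request:
apply_moves([
  {"jaw":0.3,"offset":[0,0,0],"rot":[0,0,10]},
  {"jaw":0.3,"offset":[0,0,0],"rot":[0,0,10]},
  {"jaw":0.3,"offset":[0,0,0],"rot":[0,0,10]},
  {"jaw":0.3,"offset":[0,0,0],"rot":[0,0,10]},
  {"jaw":0.3,"offset":[0,0,0],"rot":[0,0,10]},
])

```text
time_s: 19.52
eef_pos: [0.4678, 0.1887, 0.0725]
eef_rot: [-0.0, 0.999, -0.043, 0.0]
wrist_force: [0.1, 0.7, 1.1]
opening: 0.298
grasp_force: 0.0
```

```bash
python3 - <<'E'
from h import *
me(); save(boxes(),"w9")
E
```

```text
tcp tray [-15.  -33.3] z 72.5 yaw -4.94 F [0.1 0.7 1.1] t 19.52
box [-108.1   40.2] [75.1 50.1] 0.4 bounds [[-143.8, 15.8], [-71.1, 64.6]] 11626
box [-18.5  14.9] [74.2 50.2] 0.1 bounds [[-54.4, -9.1], [17.7, 39.6]] 10112
```

View pics/w9.png

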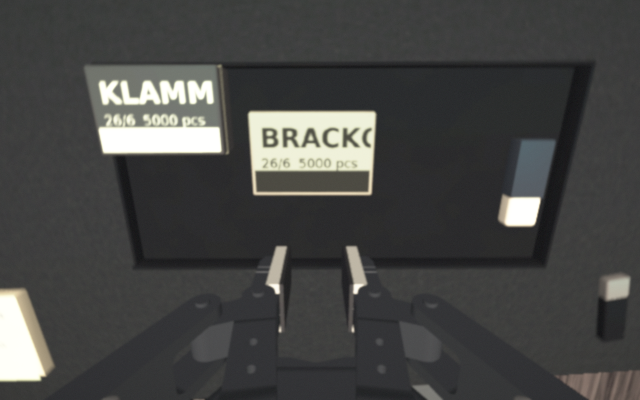

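The first box sits in the corner, from (87,66) to (225,153). The second lies square in the tray at (312,152), 15 mm short of the first. Now I'll push it to the far wall.

Request:
apply_moves([
  {"jaw":0.3,"offset":[0,-3.5,40],"rot":[0,0,-0.3]},
  {"jaw":0.3,"offset":[0,0,22],"rot":[0,0,0]},
  {"jaw":0.3,"offset":[7,0,0],"rot":[0,0,0]},
  {"jaw":0.3,"offset":[6,0,0],"rot":[0,0,0]},
  {"jaw":0.3,"offset":[6,0,0],"rot":[0,0,0]},
])

```text
time_s: 20.2
eef_pos: [0.4886, 0.1908, 0.0116]
eef_rot: [-0.0, 0.999, -0.037, 0.001]
wrist_force: [-0.3, -0.2, 0.9]
opening: 0.301
grasp_force: 0.3
```

Request:
apply_moves([
  {"jaw":0.3,"offset":[6,0,0],"rot":[0,0,0]},
  {"jaw":0.3,"offset":[5,0,0],"rot":[0,0,0]},
  {"jaw":0.3,"offset":[4,0,0],"rot":[0,0,0]},
  {"jaw":0.3,"offset":[3.5,0,0],"rot":[0,0,0]},
  {"jaw":0.3,"offset":[0,0,0],"rot":[0,0,0]},
])

```text
time_s: 20.82
eef_pos: [0.5049, 0.1893, 0.01]
eef_rot: [0.0, 0.999, -0.038, -0.001]
wrist_force: [-2.1, -0.4, 2.2]
opening: 0.298
grasp_force: 1.4
```

```bash
python3 - <<'E'
from h import *
me(); boxes()
E
```

```text
tcp tray [-18.7   3.6] z 10.0 yaw -4.31 F [-2.1 -0.4  2.2] t 20.82
box [-108.    40.5] [75.3 50.4] 0.5 bounds [[-143.7, 16.4], [-71.0, 65.1]] 20350
box [-18.6  29.8] [74.3 71.9] 0.1 bounds [[-54.5, 11.3], [17.3, 65.5]] 20298
```

Request:
apply_moves([
  {"jaw":0.3,"offset":[1,0,0],"rot":[0,0,0.3]},
  {"jaw":0.3,"offset":[0,0,0],"rot":[0,0,0]},
  {"jaw":0.3,"offset":[-15,0,0],"rot":[0,0,0]},
  {"jaw":0.2,"offset":[0,0,-40],"rot":[0,0,0]},
  {"jaw":0.2,"offset":[23,32,-10],"rot":[0,0,0]},
])

```text
time_s: 21.5
eef_pos: [0.512, 0.1582, 0.0623]
eef_rot: [-0.0, 0.999, -0.038, 0.002]
wrist_force: [0.5, 0.0, -0.5]
opening: 0.198
grasp_force: 0.0
```

Request:
apply_moves([
  {"jaw":0.2,"offset":[23,32,0],"rot":[0,0,0]},
  {"jaw":0.2,"offset":[0,0,0],"rot":[0,0,-10]},
  {"jaw":0.2,"offset":[0,0,0],"rot":[0,0,-10]},
  {"jaw":0.2,"offset":[0,0,0],"rot":[0,0,-10]},
  {"jaw":0.2,"offset":[0,0,0],"rot":[0,0,-10]},
])

```text
time_s: 22.12
eef_pos: [0.5319, 0.1229, 0.0603]
eef_rot: [0.0, 0.952, 0.307, 0.0]
wrist_force: [0.3, 0.5, -0.2]
opening: 0.197
grasp_force: 0.0
```

Request:
apply_moves([
  {"jaw":0.2,"offset":[0,0,0],"rot":[0,0,-10]},
  {"jaw":0.2,"offset":[0,0,0],"rot":[0,0,-10]},
  {"jaw":0.2,"offset":[0,0,0],"rot":[0,0,-10]},
  {"jaw":0.2,"offset":[0,0,0],"rot":[0,0,-10]},
  {"jaw":0.2,"offset":[0,0,0],"rot":[0,0,-10]},
])

```text
time_s: 22.75
eef_pos: [0.5319, 0.123, 0.0603]
eef_rot: [0.0, 0.733, 0.68, 0.0]
wrist_force: [-0.2, -0.1, 0.0]
opening: 0.196
grasp_force: 0.0
```

```bash
python3 - <<'E'
from h import *
me(); boxes()
E
```

```text
tcp tray [45.2 35.9] z 60.3 yaw 85.72 F [-0.2 -0.1  0. ] t 22.75
box [-75.4  40.5] [10.4 50.2] 0.6 bounds [[-80.4, 16.0], [-70.4, 64.5]] 2562
box [-18.2  40.5] [73.9 50.2] 0.2 bounds [[-54.4, 16.1], [17.7, 64.8]] 12483
```

Request:
apply_moves([
  {"jaw":0.2,"offset":[0,0,30],"rot":[0,0,0.3]},
  {"jaw":0.2,"offset":[0,0,20],"rot":[0,0,0]},
  {"jaw":0.2,"offset":[8,0,0],"rot":[0,0,0]},
  {"jaw":0.2,"offset":[6,0,0],"rot":[0,0,0]},
  {"jaw":0.2,"offset":[5,0,0],"rot":[0,0,0]},
])

```text
time_s: 23.42
eef_pos: [0.5346, 0.1425, 0.0114]
eef_rot: [0.001, 0.737, 0.676, 0.001]
wrist_force: [-0.4, -0.0, 0.3]
opening: 0.201
grasp_force: 0.4
```

Request:
apply_moves([
  {"jaw":0.2,"offset":[4,0,0],"rot":[0,0,0]},
  {"jaw":0.2,"offset":[3,0,0],"rot":[0,0,0]},
  {"jaw":0.2,"offset":[2,0,0],"rot":[0,0,0]},
  {"jaw":0.2,"offset":[1,0,0],"rot":[0,0,0]},
  {"jaw":0.2,"offset":[0,0,0],"rot":[0,0,0]},
])

```text
time_s: 24.05
eef_pos: [0.5346, 0.1519, 0.0102]
eef_rot: [-0.0, 0.737, 0.676, 0.0]
wrist_force: [0.5, 0.4, -0.5]
opening: 0.201
grasp_force: 0.0
```

```bash
python3 - <<'E'
from h import *
me(); boxes()
E
```

```text
tcp tray [16.2 36.3] z 10.2 yaw 85.08 F [ 0.5  0.4 -0.5] t 24.05
box [-83.4  40.2] [50.3 25.7] 90.0 bounds [[-95.6, 15.9], [-70.7, 64.5]] 10682
box [-20.9  39.8] [50.4 96.1] 89.7 bounds [[-68.4, 15.6], [9.1, 64.2]] 21863
```

Request:
apply_moves([
  {"jaw":0.2,"offset":[1,0,0],"rot":[0,0,-0.3]},
  {"jaw":0.2,"offset":[0.5,0,0],"rot":[0,0,0]},
  {"jaw":0.2,"offset":[0.5,0,0],"rot":[0,0,0]},
  {"jaw":0.2,"offset":[0,0,0],"rot":[0,0,0]},
  {"jaw":0.2,"offset":[0,0,0],"rot":[0,0,0]},
])

```text
time_s: 24.72
eef_pos: [0.5348, 0.1536, 0.0102]
eef_rot: [0.0, 0.735, 0.678, -0.0]
wrist_force: [0.1, -3.3, -0.5]
opening: 0.199
grasp_force: 1.4
```

```bash
python3 - <<'E'
from h import *
me(); boxes()
E
```

```text
tcp tray [14.5 36.3] z 10.2 yaw 85.39 F [ 0.1 -3.3 -0.5] t 24.73
box [-36.3  39.8] [ 50.6 123. ] 89.8 bounds [[-96.7, 15.5], [7.1, 64.2]] 33037
```

Request:
apply_moves([
  {"jaw":0.2,"offset":[1,0,0],"rot":[0,0,0]},
  {"jaw":0.2,"offset":[0,0,0],"rot":[0,0,0]},
  {"jaw":0.2,"offset":[-13,0,0],"rot":[0,0,0]},
  {"jaw":0.2,"offset":[0,-30,-25],"rot":[0,0,0]},
  {"jaw":0.2,"offset":[29,-28,0],"rot":[0,0,0]},
])

```text
time_s: 25.4
eef_pos: [0.4793, 0.1746, 0.0368]
eef_rot: [0.001, 0.736, 0.677, 0.001]
wrist_force: [-0.3, 0.6, -0.0]
opening: 0.196
grasp_force: 0.0
```

Request:
apply_moves([
  {"jaw":0.2,"offset":[30,0,0],"rot":[0,0,0]},
  {"jaw":0.2,"offset":[0,0,25],"rot":[0,0,0]},
  {"jaw":0.2,"offset":[0,6,0],"rot":[0,0,0]},
  {"jaw":0.2,"offset":[0,5,0],"rot":[0,0,0]},
  {"jaw":0.2,"offset":[0,2,0],"rot":[0,0,0]},
])

```text
time_s: 26.02
eef_pos: [0.4949, 0.2039, 0.0111]
eef_rot: [0.0, 0.735, 0.678, 0.0]
wrist_force: [-2.7, -0.5, 2.5]
opening: 0.198
grasp_force: 1.7
```

```bash
python3 - <<'E'
from h import *
me()
E
```

```text
tcp tray [-32.4  -7.6] z 11.1 yaw 85.33 F [-2.7 -0.5  2.5] t 26.02
```

Flush by force. Next: retreat upward, turn the view back square, and inspect.

Request:
apply_moves([
  {"jaw":0.2,"offset":[0,-15,0],"rot":[0,0,0]},
  {"jaw":0.2,"offset":[0,0,-50],"rot":[0,0,0]},
  {"jaw":0.2,"offset":[-50,30,-50],"rot":[0,0,0]},
  {"jaw":0.2,"offset":[-50,30,-40],"rot":[0,0,0]},
  {"jaw":0.2,"offset":[0,0,0],"rot":[0,0,0]},
])

```text
time_s: 26.65
eef_pos: [0.5259, 0.1143, 0.1401]
eef_rot: [0.003, 0.736, 0.677, 0.003]
wrist_force: [0.3, 0.0, -0.7]
opening: 0.199
grasp_force: 0.0
```

```bash
python3 - <<'E'
from h import *
me(); im=boxes(); save(im,"w10")
T=tool(); im,d,P=look("wrist"); t=tr(P)
m=(abs(P[...,2]-.027)<.005)&(abs(t[...,0])<150)&(abs(t[...,1])<70)
for lo,hi in((-140,-110),(-105,-75),(-65,-35),(-30,0)):
    q=t[m&(t[...,0]>lo)&(t[...,0]<hi)]; print(lo,hi,"y 1-99%",np.percentile(q[:,1],[.5,99.5]).round(1))
a,b=np.argwhere(m).min(0)-30,np.argwhere(m).max(0)+30; a=np.maximum(a,0)
c=im[a[0]:b[0],a[1]:b[1]]; print(a,b); k=min(800/c.shape[1],600/c.shape[0]); save(cv2.resize(c,None,fx=k*.99,fy=k*.99,interpolation=cv2.INTER_CUBIC),"w11")
E
```

```text
tcp tray [54.4 30.6] z 140.1 yaw 85.16 F [ 0.3  0.  -0.7] t 26.65
box [-45.1  40.4] [96.8 50.2] 0.2 bounds [[-92.4, 15.9], [2.1, 64.7]] 9063Traceback (most recent call last):
  File "<stdin>", line 6, in <module>
    return _quantile_unchecked(
        a, q, axis, out, overwrite_input, method, keepdims, weights)
    return _ureduce(a,
                    func=_quantile_ureduce_func,
    ...<5 lines>...
                    overwrite_input=overwrite_input,
                    method=method)
    r = func(a, **kwargs)
    result = _quantile(arr,
                       quantiles=q,
    ...<2 lines>...
                       out=out,
                       weights=wgt)
    slices_having_nans = np.isnan(arr[-1, ...])
                                  ~~~^^^^^^^^^
IndexError: index -1 is out of bounds for axis 0 with size 0
```

Request:
apply_moves([
  {"jaw":0.2,"offset":[45,-5,-30],"rot":[0,0,0]},
  {"jaw":0.2,"offset":[45,-5,-10],"rot":[0,0,0]},
  {"jaw":0.2,"offset":[0,0,0],"rot":[0,0,0]},
  {"jaw":0.2,"offset":[0,0,0],"rot":[0,0,0]},
  {"jaw":0.2,"offset":[0,0,0],"rot":[0,0,0]},
])

```text
time_s: 27.38
eef_pos: [0.519, 0.2067, 0.175]
eef_rot: [-0.001, 0.735, 0.678, -0.001]
wrist_force: [0.1, 0.1, -0.1]
opening: 0.2
grasp_force: 0.0
```

```bash
python3 - <<'E'
from h import *
me(); boxes()
im,d,P=look("wrist"); t=tr(P)
m=(abs(P[...,2]-.027)<.005)&(abs(t[...,0])<150)&(abs(t[...,1])<70)
for lo,hi in((-140,-110),(-105,-75),(-65,-35),(-30,0)):
    q=t[m&(t[...,0]>lo)&(t[...,0]<hi)]; print(lo,hi,"y",np.percentile(q[:,1],[.5,99.5]).round(1) if len(q) else 0)
a,b=np.maximum(np.argwhere(m).min(0)-25,0),np.argwhere(m).max(0)+25
c=im[a[0]:b[0],a[1]:b[1]]; k=min(800/c.shape[1],600/c.shape[0]); save(cv2.resize(c,None,fx=k*.99,fy=k*.99,interpolation=cv2.INTER_CUBIC),"w11")
E
```

```text
tcp tray [-37.2  16.2] z 175.0 yaw 85.36 F [ 0.1  0.1 -0.1] t 27.38
box [-70.6  40.4] [ 50.3 147.1] 89.9 bounds [[-143.1, 15.5], [0.9, 64.5]] 8624
-140 -110 y [15.  64.5]
-105 -75 y [15.8 64.5]
-65 -35 y [15.7 64.7]
-30 0 y [15.6 65. ]
```

View pics/w11.png

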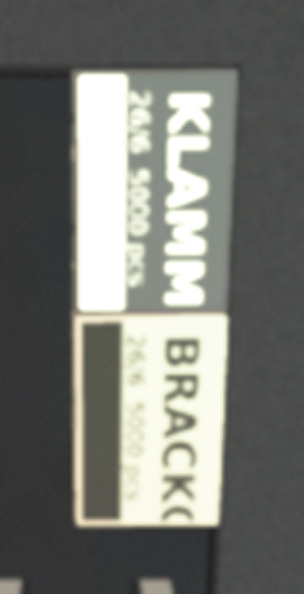

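The crop shows both boxes in one straight row. They meet end to end at row ~312, flush with the far wall (right) and the left wall (top). The arm is clear, so I'm handing in.

```bash
python3 -c "
from bench import ctrl
print(ctrl.hand_in())"
```

```text
the job is handed in; nothing more can be done
None
```

I handed the job in at about 27 s: the first box is flush in the tray's far left corner, the second lies flat against the far wall and end to end with it, and the arm never went near the tub.

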